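# Centre the cup on the kitchen scale and tare it

### The job

The aluminium cup was set down off-centre on the kitchen scale, at the edge of its small round platform. Nudge it with light, low taps of the fingertips until it stands upright in the middle of the platform - do not squeeze, lift or tip it or knock it off - then press the large round tare key fully down and let it spring back, so that the scale is ready for weighing rice. Leave the small unit key and everything else on the counter alone.

Things in the scene. Friction and masses are not known exactly. Their poses are not given: they have to be found in the camera images.
- cup: plain aluminium cup without a handle, standing open end up, 70 mm tall, 60 mm across. The outer wall is straight and upright from 14 mm above its underside to the rim; below that it curves in to a small flat foot only 36 mm across, so it tips over if pushed higher than about 25 mm above its underside. It weighs about 80 to 150 g and slides on the platform (friction 0.5 to 0.7). Origin: centre of its underside, z axis up through the mouth.
- platform: round steel weighing platform of the scale, 96 mm across, its flat top 44 mm above the counter and 14 mm above the scale's case. It does not move. Origin: centre of its top face, z up; its yaw means nothing.
- scale: white digital kitchen scale that stays put on its rubber feet: a flat case 215 mm (its x) by 150 mm (its y), top face 30 mm above the counter. Origin: centre of its underside on the counter; its -x side is the front with keys and display, facing roughly towards the robot. The platform's centre lies 40 mm from this origin along the scale's +x. A dark display lies on the front strip between the two keys.
- tare_top (a point): centre of the top face of the tare key: the larger round black key, 24 mm across, at the front of the scale on its -y side (to the right of the display seen from the front, where the robot stands). At rest its top is 36 mm above the counter, 6 mm above the case, and moves down when pressed. 119 mm in front of and 50 mm to the side of the platform's centre.
- tare_key (a joint): how far the tare key is pressed down: 0 at rest, 0.004 m fully down. It springs back by itself; it starts to move at about 1.2 N and is fully down at about 4 N, with a firm stop.
- unit_key (a joint): how far the unit key is pressed down (same spring and travel as the tare key): the smaller round black key, 14 mm across, on the other side of the display (scale's +y, 100 mm from the tare key). To be left alone.
- bowl: white enamel bowl with a dark rim, 150 mm across, 60 mm tall, loose, on the counter on the scale's -y side. Origin: centre of its underside.
- spatula: wooden spatula, 280 mm long, 14 mm thick, lying loose on the counter on the scale's +y side. Origin: on its underside, about mid-length; its x axis runs from handle to blade.
- mug: ceramic mug with a handle, 80 mm across and 80 mm tall, loose, to the left of the scale on the robot's side. Origin: centre of its underside.
- jar: glass storage jar with a metal lid, 90 mm across, 150 mm tall, loose, to the left of the scale. Origin: centre of its underside.
- dispenser: white plastic push dispenser for dish soap, 72 mm across, 182 mm tall, loose, to the left of the scale. Origin: centre of its underside.
- cooker: closed steel pressure cooker, 226 mm across, 198 mm tall with its weight valve, a long black handle, loose and heavy, far to the right. Origin: centre of its underside.

How it is judged:
By the outcome, as a careful person would: the job done as asked, in the order asked, and still so for the second after the job is handed in, with the robot touching nothing.
It also fails if it takes over 51 s, if anything falls off the work surface, if the arm or the gripper's body presses on something with over 40 N, if the wrist force passes 120 N, or if a joint passes its speed limit or range.

### The arm

A 6-joint arm with a two-finger parallel gripper is mounted at the origin on the work surface. World frame = base frame: x ahead of the robot, y to its left, z up, the work surface at z = 0. Lengths are in mm, angles in rad, forces in N, time in s.
With the tool pointing down it reaches from about 350 to 950 mm from the base axis. Payload 17.4 kg.
Tool frame: the origin (TCP) lies at the very end of the fingers, on their centre line; the grasp point (between the pads) lies 19 mm behind it (arm.tcp_to_grasp is the distance from the TCP to the grasp point, in mm); z points along the fingers, y is the line along which they close (so a half turn about z gives the same grasp; the last joint's range is limited). The gripper opens to 93 mm and grips with 3 to 60 N. Pads are 15 mm wide; open, the fingers measure 128 mm over their backs; the gripper's body (75 mm by 188 mm) begins 65 mm behind the grasp point.
Start: joints at [1.179, 0.116, 1.442, -0, 1.584, -0.038], TCP at [233.872, 633.195, 218.646] pointing down, gripper open.
Joint ranges: [-2.83, 2.83], [-0.83, 2.19], [0.07, 2.5], [-1.14, 4.28], [0.01, 3], [-2.97, 2.97]. Speed limits (rad/s): [1.89, 1.89, 2.22, 3.14, 3.14, 3.14].

### API

Orientations are given as a 3x3 rotation matrix whose columns are the frame's x, y, z axes.
In Python, from rig import arm gives the robot as it stands.
- The arm moves only by the tool carry_out, never from a script. Its argument "rows" is text: rows parted by semicolons, each of 4 numbers parted by spaces: the shift along the tool's x, y, z in mm, then the turn about the tool's z in rad. In form: dx dy dz spin; .... A call has exactly 8 rows; each row is the pose to reach, as a shift and turn from the pose commanded when the call began, along the tool's axes at that moment; what a row does not reach only later rows make up. A row lasts 1/12 s, in which the tool goes at most 41.7 mm and 7.16 degrees, less where a joint would pass 70% of its speed; a pose out of reach is approached as far as the arm can. A call with a gripper value outside its range is refused whole. "hand" is the finger opening in mm, from 0 to 93, set as the call begins (left out, the last holds). The fingers move at their own pace and stop on an object; "grip_force" is the grip in N (left out, the last holds). Time passes only in rows, so rows that repeat a pose let the fingers close, or fill a call up. It gives the time, the measured TCP pose, the force, the opening and the grip force at its end, in the units of the state.
- arm.read_state(): the state, without advancing time (a new reading comes with each control period).
- arm.get_image(name): name is "side" or "top"; returns the picture (420x560x3 uint8, blue, green, red); there is no depth.
- arm.get_calibration(name): a dict with "mtx" (3x3 intrinsics, pixels), "rvec" (rotation vector, rad) and "tvec" (3), from world to camera coordinates, as OpenCV has them. Camera axes: x right, y down, z forward; pixel columns grow to the right and rows downward; lengths in mm; the calibration is good to about 2 mm. A picture is of the moment at which its call begins. get_calibration takes no time and is no camera call.
- arm.sign_off(): hands the job in; it is judged then, once.
The state is a dict: "time_s": time; "q": joint angles; "qvel": joint speeds; "tau": joint torques, N m; "position": TCP position; "eef_rot": TCP orientation; "contact_force": force on the tool from outside, world axes, zero at the start; "torque": the same for the moment, N m; "grip_width": finger opening in mm; "grip_force": force on a finger pad.
Only numpy, scipy, OpenCV 4.12 (cv2) and the standard library are available. Lean on these libraries where they do the work, as an engineer would, in place of code of your own. Each camera call takes 0.05 s, during which the arm holds its last target. There are 200 camera calls.

## Working session

There is one attempt and no reset: what is moved stays moved. The work goes in short steps, Python scripts to look and compute and a tool call to move; the robot and the scene stay as the last step left them, time stands still between calls to the robot, and variables do not carry over. Pictures are saved under pics/ and viewed, at most 10 in all, crops included, and the job is handed in when it is done.

Besides the shell and the picture viewer there is one more tool, called after "Request:" as name(argument=value, ...) on one line, values as JSON. carry_out: Moves the arm, as the interface text tells. Its arguments: {"type":"object","properties":{"rows":{"type":"string"},"hand":{"type":"number"},"grip_force":{"type":"number"}},"required":["rows"]}

```bash
mkdir -p pics; cat > h.py <<'E'
import numpy as np, cv2
from rig import arm
def cal(n):
    c=arm.get_calibration(n); R=cv2.Rodrigues(np.array(c["rvec"],float))[0]
    return np.array(c["mtx"],float),R,np.array(c["tvec"],float).ravel()
def ray(n,u,v,z):
    K,R,t=cal(n); d=R.T@np.linalg.solve(K,[u,v,1.]); o=-R.T@t
    return o+d*(z-o[2])/d[2]
def pix(n,p):
    K,R,t=cal(n); q=K@(R@np.array(p,float)+t); return q[:2]/q[2]
E
python3 - <<'E'
from h import *
for n in("top","side"):
    cv2.imwrite(f"pics/{n}0.png",arm.get_image(n)); K,R,t=cal(n); print(n,(-R.T@t).round(),R[2].round(2),K[0,0])
s=arm.read_state();print(s["time_s"],s["position"],s["eef_rot"],s["grip_width"])
E
```

```text
top [ 401.  -79. 1268.] [ 0.11  0.   -0.99] 439.8721901335168
side [ 108. -817.  871.] [ 0.37  0.63 -0.68] 391.64677091661804
0.1 [233.7938406  633.00795114 217.99282264] [[-9.38056875e-01  3.46481080e-01 -4.01353879e-04]
 [ 3.46481311e-01  9.38056359e-01 -9.84365844e-04]
 [ 3.54284173e-05 -1.06245277e-03 -9.99999435e-01]] 93.14805616671549
```

View pics/top0.png

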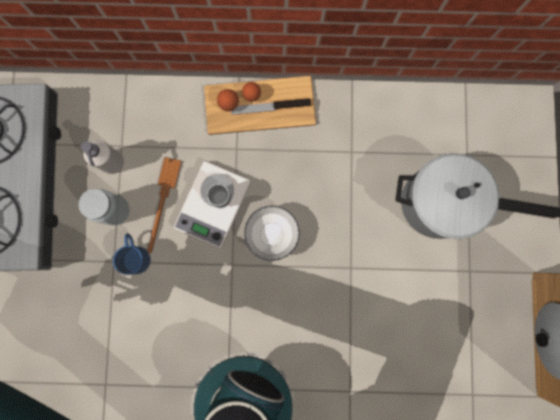

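View pics/side0.png

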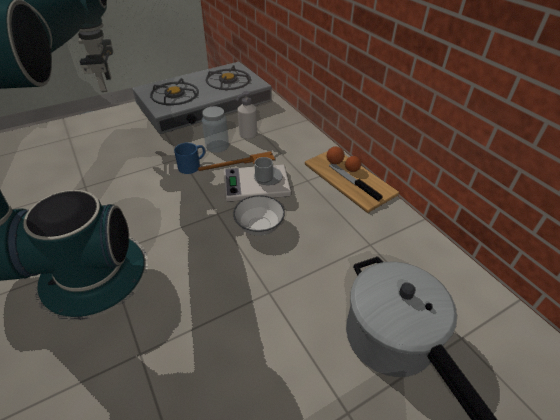

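The top view shows the scale at about (212,203), turned, with the cup at (219,191). The bowl is at (271,232), the spatula at (163,200) and the mug at (131,260). The side view shows the cup at (264,170) on the scale. I'll zoom in on both.

```bash
python3 - <<'E'
from h import *
a=cv2.imread("pics/top0.png")[150:255,160:260]; b=cv2.imread("pics/side0.png")[140:220,215:300]
a=cv2.resize(a,None,fx=5,fy=5,interpolation=cv2.INTER_CUBIC);b=cv2.resize(b,(int(85*3.5),int(80*3.5)),interpolation=cv2.INTER_CUBIC)
o=np.zeros((525,800,3),np.uint8);o[:525,:500]=a;o[:280,500:797]=b
cv2.imwrite("pics/z0.png",o)
# scale white top mask
im=cv2.imread("pics/top0.png");hsv=cv2.cvtColor(im,cv2.COLOR_BGR2HSV)
m=((hsv[...,2]>195)&(hsv[...,1]<25)).astype(np.uint8);m[:, :165]=0;m[:,255:]=0;m[:150]=0;m[250:]=0
c=max(cv2.findContours(m,0,2)[0],key=cv2.contourArea)
r=cv2.minAreaRect(c);print(r);bx=cv2.boxPoints(r)
P=np.array([ray("top",u,v,30) for u,v in bx]);print(P.round(1),P.mean(0),[np.linalg.norm(P[i]-P[i-1]).round(1) for i in range(4)])
E
```

```text
((214.35874938964844, 195.672119140625), (50.92433547973633, 55.69562530517578), 23.428691864013672)
[[535.6 193.6  30. ]
 [684.8 137.6  30. ]
 [629.4   1.6  30. ]
 [481.8  59.1  30. ]] [582.91613384  97.98362982  30.        ] [np.float64(144.9), np.float64(159.4), np.float64(146.9), np.float64(158.5)]
```

View pics/z0.png

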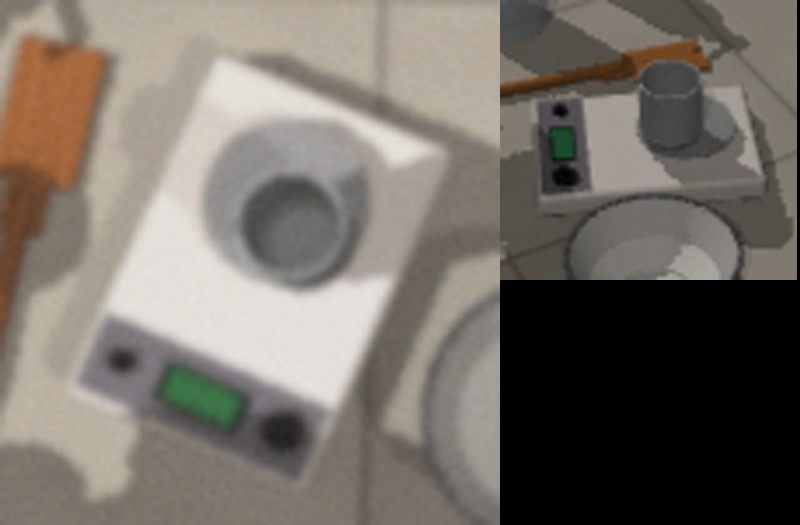

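The zoom shows the unit key at (122,360), the tare key at (283,431) and the platform circle at about (287,202). The cup rim is near (293,230). The case corners are (218,58), (447,150), (300,485) and (75,388).

```bash
python3 - <<'E'
from h import *
Z=lambda x,y,z:ray("top",160+(x+.5)/5-.5,150+(y+.5)/5-.5,z)
C=np.array([Z(*p,30) for p in[(218,58),(447,150),(300,485),(75,388)]])
print(C.round(1),C.mean(0),[np.linalg.norm(C[i]-C[i-1]).round(1) for i in range(4)])
xa=(C[0]+C[1]-C[2]-C[3])[:2]; ya=(C[0]+C[3]-C[1]-C[2])[:2]
print("yaw",np.arctan2(xa[1],xa[0]),np.arctan2(-ya[0],ya[1]))
yaw=np.arctan2(xa[1],xa[0]);R=np.array([[np.cos(yaw),-np.sin(yaw)],[np.sin(yaw),np.cos(yaw)]])
ctr=C.mean(0)[:2]
t=Z(283,431,36)[:2];u=Z(122,360,36)[:2];print("tare",t,"unit",u,np.linalg.norm(t-u))
d=t-u;print("yaw from keys",np.arctan2(d[0],-d[1]))
pl=Z(287,202,44)[:2];print("plat seen",pl,"from case",ctr+R@[40,0],"from keys",(t+u)/2+R@[119,0])
print("tare from case",ctr+R@[-79,-50])
cp=Z(293,230,114)[:2];print("cup rim",cp, "rim r px", 30*5/np.linalg.norm(Z(294,230,114)-Z(293,230,114))/5)
# side view: rim / foot
S=lambda x,y,z:ray("side",215+(x-500+.5)/3.5-.5,140+(y+.5)/3.5-.5,z)[:2]
print("side rim",S(671,78,114))
pc=ctr+R@[40,0]
print("cup rel plat, scale frame",R.T@(cp-pc),R.T@(S(671,78,114)-pc))
print("bowl",ray("top",271,232,60),"mug",ray("top",131,260,80),"spat",ray("top",172,172,10),"jar",ray("top",95,205,150))
E
```

```text
[[681.4 134.2  30. ]
 [631.3   1.   30. ]
 [438.4  77.2  30. ]
 [489.6 206.3  30. ]] [560.17326975 104.69722114  30.        ] [np.float64(204.9), np.float64(142.3), np.float64(207.4), np.float64(138.9)]
yaw -0.3678036625761074 -0.3683961924786548
tare [468.11605212  87.19024044] unit [505.60781985 179.34721365] 99.49140846349395
yaw from keys -0.3863761822495123
plat seen [596.62330949  89.23227805] from case [597.49804278  90.3145469 ] from keys [597.90313574  90.48027119]
tare from case [468.47850022  86.44703648]
cup rim [570.50502365  75.79300853] rim r px 56.58088063164863
side rim [577.00924398  80.13286626]
cup rel plat, scale frame [-19.96624392 -23.25612312] [-15.45749923 -16.86781595]
bowl [481.24187003 -66.20060009  60.        ] mug [394.73860087 307.16426167  80.        ] spat [651.53135862 226.93032708  10.        ] jar [532.53679836 385.53847221 150.        ]
```

Request:
carry_out(rows="-29 -28 0 -0.104; -58 -56 0 -0.208; -87 -84 0 -0.312; -117 -112 0 -0.416; -147 -140 0 -0.52; -176 -168 0 -0.625; -205 -196 0 -0.73; -235 -224 0 -0.833", hand=40)

```text
time_s: 0.77
position: [376.9, 339.8, 218.5]
eef_rot: [[-0.885, -0.466, -0.0], [-0.466, 0.885, -0.0], [0.0, -0.0, -1.0]]
contact_force: [1.1, 0.2, 0.2]
grip_width: 44.7
grip_force: 0.0
```

```bash
cat >> h.py <<'E'
def to(x,y,z):
    s=arm.read_state();R=np.array(s["eef_rot"]);p=np.array(s["position"])
    print(s["time_s"],p.round(1),"-x ang",np.arctan2(-R[1,0],-R[0,0]).round(3),"w",round(s["grip_width"],1),"F",np.round(s["contact_force"],2),"q6",round(s["q"][5],2))
    print("tool shift",(R.T@(np.array([x,y,z])-p)).round(1))
E
python3 -c "
from h import *
to(521,50,150)"
```

```text
0.7667 [376.9 339.8 218.5] -x ang 0.485 w 44.7 F [1.11 0.16 0.2 ] q6 -1.37
tool shift [   7.6 -323.6   68.5]
```

```bash
python3 - <<'E'
from h import *
o=np.zeros((600,800,3),np.uint8)
for n,(x,y,w,h),ox in(("top",(195,168,44,60),0),("side",(240,145,35,50),440)):
    m=np.mean([arm.get_image(n).astype(float) for _ in range(4)],0).astype(np.uint8)
    cv2.imwrite(f"pics/{n}1.png",m)
    c=cv2.resize(m[y:y+h,x:x+w],None,fx=10,fy=10,interpolation=cv2.INTER_CUBIC);c=cv2.convertScaleAbs(c,alpha=1.2)
    o[:h*10,ox:ox+w*10]=c
cv2.imwrite("pics/z1.png",o)
E
```

```text
(no output)
```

View pics/z1.png

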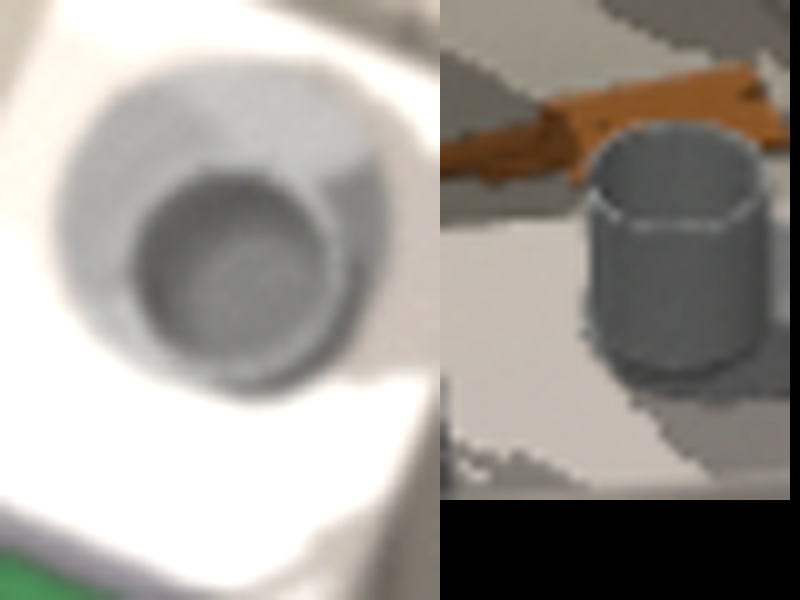

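The top crop shows the rim at about x 128–346, y 161–377 and the platform at x 57–387, top 52. The side crop shows the rim at x 588–770, y 122–230.

```bash
python3 - <<'E'
from h import *
T=lambda x,y,z:ray("top",195+(x+.5)/10-.5,168+(y+.5)/10-.5,z)[:2]
S=lambda x,y,z:ray("side",240+(x-440+.5)/10-.5,145+(y+.5)/10-.5,z)[:2]
print("cup",T(237,269,114),S(679,176,114),"plat",T(222,218,44))
to(521,50,150)
E
```

```text
cup [573.58805911  75.78729543] [576.31139049  79.17434185] plat [598.45604538  90.01298995]
1.1667 [376.1 342.6 218.4] -x ang 0.48 w 40.2 F [ 0.36 -0.09 -0.13] q6 -1.36
tool shift [   6.5 -326.4   68.4]
```

Request:
carry_out(rows="0 -40 0 0; 0 -80 0 0; 1 -120 10 0; 1 -160 20 0; 1 -200 30 0; 1 -240 40 0; 1 -280 60 0; 1 -318 78 0")

```text
time_s: 1.83
position: [521.8, 61.0, 141.7]
eef_rot: [[-0.887, -0.462, 0.001], [-0.462, 0.887, 0.0], [-0.001, -0.0, -1.0]]
contact_force: [1.3, 0.3, -0.0]
grip_width: 40.1
grip_force: 0.0
```

```bash
python3 -c "
from h import *
to(526,52.8,54)"
```

```text
1.8333 [521.8  61.  141.7] -x ang 0.48 w 40.1 F [ 1.27  0.31 -0.04] q6 -1.98
tool shift [ 0.1 -9.2 87.7]
```

Request:
carry_out(rows="0 -3 10 0; 0 -5 20 0; 0 -5 35 0; 0 -5 50 0; 0 -5 62 0; 0 -5 70 0; 0 -5 70 0; 0 -5 70 0")

```text
time_s: 2.5
position: [523.3, 58.0, 72.3]
eef_rot: [[-0.887, -0.462, -0.0], [-0.462, 0.887, 0.0], [0.0, 0.0, -1.0]]
contact_force: [0.8, 0.5, 0.1]
grip_width: 40.0
grip_force: 0.0
```

```bash
python3 -c "
from h import *
to(526,52.8,54)"
```

```text
2.5 [523.3  58.   72.3] -x ang 0.48 w 40.0 F [0.84 0.52 0.05] q6 -1.99
tool shift [-0.1 -5.9 18.3]
```

Request:
carry_out(rows="0 -3 9 0; 0 -6 18 0; 0 -6 18 0; -3 -6 18 0; -7 -6 18 0; -11 -6 18 0; -14 -6 18 0; -15 -6 18 0")

```text
time_s: 3.17
position: [540.0, 59.2, 54.4]
eef_rot: [[-0.887, -0.461, 0.0], [-0.461, 0.887, 0.0], [-0.0, -0.0, -1.0]]
contact_force: [-0.1, 0.6, 0.4]
grip_width: 39.7
grip_force: 0.0
```

```bash
python3 -c "
from h import *
to(571.2,76.4,54)"
```

```text
3.1667 [540.   59.2  54.4] -x ang 0.479 w 39.7 F [-0.09  0.64  0.41] q6 -1.99
tool shift [-35.6   0.9   0.4]
```

Request:
carry_out(rows="-2 0.5 0 0; -4 1 0 0; -6 1 0 0; -7.5 1 0 0; -9 1 0 0; -10.5 1 0 0; -12 1 0 0; -13 1 0 0")

```text
time_s: 3.83
position: [550.6, 65.8, 54.2]
eef_rot: [[-0.887, -0.461, -0.0], [-0.461, 0.887, -0.0], [0.0, 0.0, -1.0]]
contact_force: [-0.7, -0.3, -0.1]
grip_width: 39.9
grip_force: 0.5
```

Request:
carry_out(rows="-1 0 0 0; -2.5 0 0 0; -4 0 0 0; -5.5 0 0 0; -7 0 0 0; -8.5 0 0 0; -10 0 0 0; -11 0 0 0")

```text
time_s: 4.5
position: [560.4, 70.9, 54.1]
eef_rot: [[-0.887, -0.461, -0.0], [-0.461, 0.887, -0.0], [0.0, 0.0, -1.0]]
contact_force: [-1.1, -0.9, -0.1]
grip_width: 40.3
grip_force: 0.6
```

Request:
carry_out(rows="-1 0 0 0; -2 0 0 0; -3 0 0 0; -4 0 0 0; -5 0 0 0; -5.5 0 0 0; -6 0 0 0; -6 0 0 0")

```text
time_s: 5.17
position: [565.6, 73.7, 54.1]
eef_rot: [[-0.887, -0.461, 0.0], [-0.461, 0.887, 0.0], [-0.0, 0.0, -1.0]]
contact_force: [-0.4, -0.4, 0.0]
grip_width: 40.1
grip_force: 0.4
```

```bash
python3 - <<'E'
from h import *
to(571.2,76.4,54)
o=np.zeros((600,800,3),np.uint8)
for n,(x,y,w,h),ox in(("top",(195,168,44,60),0),("side",(240,145,35,50),440)):
    m=np.mean([arm.get_image(n).astype(float) for _ in range(2)],0).astype(np.uint8)
    cv2.imwrite(f"pics/{n}2.png",m)
    c=cv2.resize(m[y:y+h,x:x+w],None,fx=10,fy=10,interpolation=cv2.INTER_CUBIC);c=cv2.convertScaleAbs(c,alpha=1.2)
    o[:h*10,ox:ox+w*10]=c
cv2.imwrite("pics/z2.png",o)
E
```

```text
5.1667 [565.6  73.7  54.1] -x ang 0.479 w 40.1 F [-0.4  -0.43  0.  ] q6 -1.97
tool shift [-6.2 -0.2  0.1]
```

View pics/z2.png

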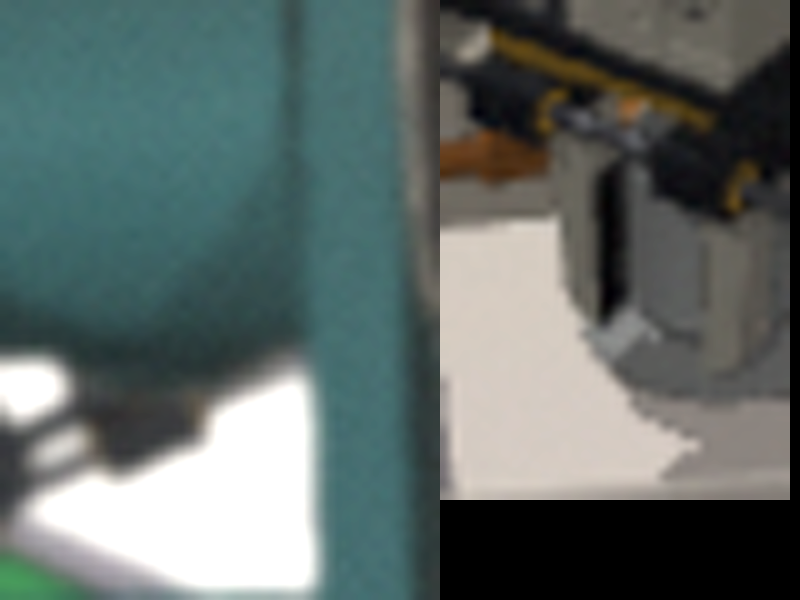

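The top view is blocked by the arm. The side view shows the cup upright, cradled by the two fingers. I'll finish the last 6 mm, then back off and look.

Request:
carry_out(rows="-1 0 0 0; -2 0 0 0; -3 0 0 0; -4 0 0 0; -5 0 0 0; -5.5 0 0 0; -6 0 0 0; -6 0 0 0")

```text
time_s: 6.03
position: [570.9, 76.4, 54.1]
eef_rot: [[-0.887, -0.461, 0.0], [-0.461, 0.887, -0.0], [0.0, -0.0, -1.0]]
contact_force: [0.2, 0.6, 0.3]
grip_width: 40.1
grip_force: 0.3
```

Request:
carry_out(rows="1 0 0 0; 4 0 0 0; 10 0 0 0; 20 0 0 0; 32 0 0 0; 45 0 -15 0; 50 0 -45 0; 50 0 -75 0")

```text
time_s: 6.7
position: [524.3, 52.5, 129.2]
eef_rot: [[-0.888, -0.461, -0.002], [-0.461, 0.888, -0.0], [0.002, 0.001, -1.0]]
contact_force: [0.7, -0.4, 1.4]
grip_width: 40.2
grip_force: 0.0
```

Request:
carry_out(rows="0 30 -20 0; 0 65 -40 0; 0 105 -60 0; 0 145 -60 0; 0 185 -60 0; 0 220 -60 0; 0 245 -60 0; 0 250 -60 0", hand=0)

```text
time_s: 7.37
position: [409.0, 277.3, 189.2]
eef_rot: [[-0.886, -0.464, 0.0], [-0.464, 0.886, 0.001], [-0.0, 0.001, -1.0]]
contact_force: [1.0, -0.2, -0.1]
grip_width: 0.4
grip_force: 0.0
```

```bash
python3 - <<'E'
from h import *
to(468.3,86.8,60)
o=np.zeros((600,800,3),np.uint8)
for n,(x,y,w,h),ox in(("top",(195,168,44,60),0),("side",(240,145,35,50),440)):
    m=np.mean([arm.get_image(n).astype(float) for _ in range(4)],0).astype(np.uint8)
    cv2.imwrite(f"pics/{n}3.png",m)
    c=cv2.resize(m[y:y+h,x:x+w],None,fx=10,fy=10,interpolation=cv2.INTER_CUBIC);c=cv2.convertScaleAbs(c,alpha=1.2)
    o[:h*10,ox:ox+w*10]=c
cv2.imwrite("pics/z3.png",o)
E
```

```text
7.3667 [409.  277.3 189.2] -x ang 0.482 w 0.4 F [ 1.03 -0.24 -0.1 ] q6 -1.51
tool shift [  35.8 -196.4  129. ]
```

View pics/z3.png

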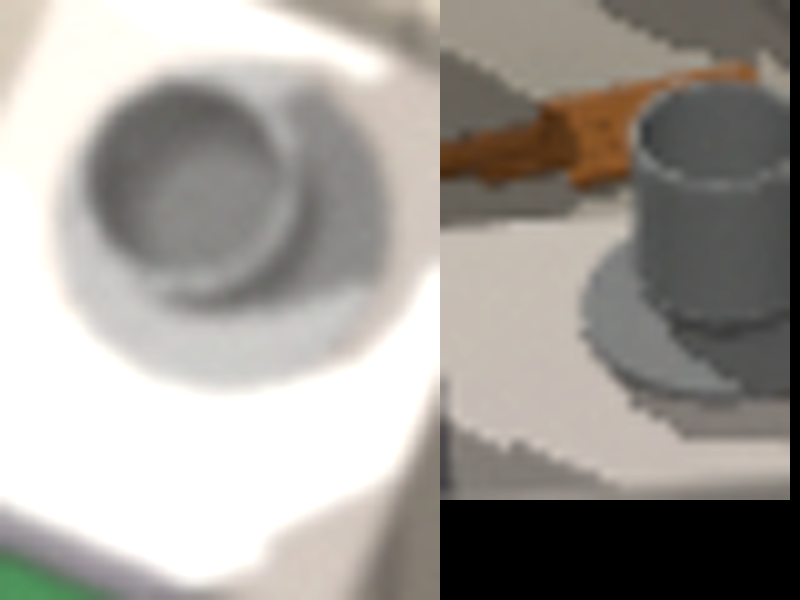

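The rim is now at about x 82–300, y 72–291 in the top crop. In the side crop its left edge is at 634 and y runs 78–188. The cup is upright.

```bash
python3 - <<'E'
from h import *
T=lambda x,y,z:ray("top",195+(x+.5)/10-.5,168+(y+.5)/10-.5,z)[:2]
S=lambda x,y,z:ray("side",240+(x-440+.5)/10-.5,145+(y+.5)/10-.5,z)[:2]
print("cup",T(191,181,114),S(725,133,114),"plat",T(221,221,44))
# automatic: circle fit on dark interior, both before/after
for k in(1,3):
    g=cv2.cvtColor(cv2.imread(f"pics/top{k}.png")[168:228,195:239],cv2.COLOR_BGR2GRAY)
    g=cv2.resize(g,None,fx=10,fy=10,interpolation=cv2.INTER_CUBIC)
    c=cv2.HoughCircles(cv2.GaussianBlur(g,(0,0),4),cv2.HOUGH_GRADIENT_ALT,1.5,40,param1=60,param2=.6,minRadius=85,maxRadius=190)
    print(k,None if c is None else [(q[:3].round(),T(q[0],q[1],114 if q[2]<130 else 44).round(1)) for q in c[0]])
E
```

```text
cup [596.89104616  88.98257777] [600.32858649  92.29139476] plat [597.59403768  90.25900576]
1 None
3 None
```

The cup is centred to within about 1–2 mm: both views average (598.6, 90.6), against the platform at (597.7, 90.2). Next is the tare key at (468.3, 86.8).

Request:
carry_out(rows="6 -33 0 0; 12 -66 0 0; 18 -100 10 0; 24 -135 30 0; 30 -165 60 0; 34 -190 90 0; 36 -197 115 0; 36 -197 120 0")

```text
time_s: 8.43
position: [468.6, 81.3, 65.0]
eef_rot: [[-0.889, -0.458, -0.005], [-0.458, 0.889, -0.001], [0.005, 0.002, -1.0]]
contact_force: [-0.4, 0.3, -0.3]
grip_width: 0.8
grip_force: 0.0
```

Request:
carry_out(rows="0 0 0 0; 0 0 0 0; 0 0 0 0; 0 0 2 0; 0 0 4 0; 0 0 6 0; 0 0 8 0; 0 0 8 0")

```text
time_s: 9.1
position: [469.9, 83.9, 60.8]
eef_rot: [[-0.887, -0.461, -0.0], [-0.461, 0.887, -0.0], [0.0, 0.0, -1.0]]
contact_force: [-0.2, 0.2, -0.1]
grip_width: 0.8
grip_force: 0.0
```

```bash
python3 - <<'E'
from h import *
to(468.3,86.8,36)
m=np.vstack([cv2.resize(arm.get_image("side")[150:215,205:305],None,fx=6,fy=6,interpolation=cv2.INTER_CUBIC)])
cv2.imwrite("pics/z4.png",m)
E
```

```text
9.1 [469.9  83.9  60.8] -x ang 0.479 w 0.8 F [-0.24  0.2  -0.12] q6 -1.93
tool shift [ 0.1  3.3 24.8]
```

View pics/z4.png

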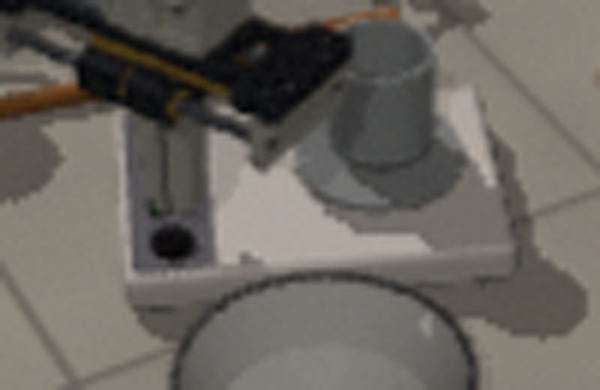

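The closed fingertips are just above the tare key, which is at (173,243) in the crop.

```bash
python3 -c "
from h import *
print(ray('side',205+173.5/6-.5,150+242/6-.5,36), pix('side',[469.9,83.9,60.8]))"
```

```text
[468.51953065  87.59502577  36.        ] [233.76645754 184.49663711]
```

Request:
carry_out(rows="0 1 2 0; 0 2 5 0; 0 3 8 0; 0 3 12 0; 0 3 16 0; 0 3 19 0; 0 3 22 0; 0 3 22 0")

```text
time_s: 9.82
position: [468.4, 86.4, 38.4]
eef_rot: [[-0.887, -0.461, -0.001], [-0.461, 0.887, -0.0], [0.001, 0.0, -1.0]]
contact_force: [-1.0, -0.7, -0.1]
grip_width: 0.7
grip_force: 0.0
```

Both views agree on the key's position. I'll press down to about z 31.5 and watch the force.

Request:
carry_out(rows="0 0 1 0; 0 0 2 0; 0 0 3 0; 0 0 4 0; 0 0 5 0; 0 0 6 0; 0 0 6.5 0; 0 0 6.5 0")

```text
time_s: 10.48
position: [468.9, 86.4, 32.7]
eef_rot: [[-0.887, -0.461, 0.0], [-0.461, 0.887, 0.0], [-0.0, -0.0, -1.0]]
contact_force: [0.1, 0.4, 2.8]
grip_width: 1.0
grip_force: 1.7
```

Request:
carry_out(rows="0 0 0.5 0; 0 0 1 0; 0 0 1.3 0; 0 0 1.6 0; 0 0 1.8 0; 0 0 1.8 0; 0 0 1.8 0; 0 0 1.8 0")

```text
time_s: 11.15
position: [469.0, 86.5, 31.9]
eef_rot: [[-0.887, -0.461, 0.0], [-0.461, 0.887, 0.0], [-0.0, -0.0, -1.0]]
contact_force: [-8.3, -1.7, 18.1]
grip_width: 0.7
grip_force: 8.8
```

The key is fully down: 31.9 mm, against the firm stop. I'll release and retreat.

Request:
carry_out(rows="0 0 -2 0; 0 0 -5 0; 0 0 -10 0; 0 0 -20 0; 0 0 -40 0; 0 0 -65 0; 0 0 -95 0; 0 0 -125 0")

```text
time_s: 11.82
position: [468.3, 86.4, 157.4]
eef_rot: [[-0.887, -0.461, -0.001], [-0.461, 0.887, -0.0], [0.001, 0.0, -1.0]]
contact_force: [0.2, -0.1, 0.1]
grip_width: 0.6
grip_force: 0.0
```

Request:
carry_out(rows="0 20 -10 0; 0 50 -25 0; 0 85 -25 0; 0 120 -25 0; 0 155 -25 0; 0 180 -25 0; 0 190 -25 0; 0 190 -25 0")

```text
time_s: 12.48
position: [380.3, 256.3, 181.3]
eef_rot: [[-0.886, -0.463, 0.0], [-0.463, 0.886, 0.0], [-0.0, 0.0, -1.0]]
contact_force: [1.5, -0.4, 0.7]
grip_width: 0.5
grip_force: 0.0
```

```bash
python3 - <<'E'
from h import *
to(0,0,0)
o=np.zeros((600,800,3),np.uint8)
a=cv2.resize(arm.get_image("top")[150:255,160:260],None,fx=4,fy=4,interpolation=cv2.INTER_CUBIC)
b=cv2.resize(arm.get_image("side")[140:220,215:300],None,fx=4,fy=4,interpolation=cv2.INTER_CUBIC)
o[:420,:400]=a;o[:320,420:760]=b;cv2.imwrite("pics/z5.png",o)
E
```

```text
12.4833 [380.3 256.3 181.3] -x ang 0.482 w 0.5 F [ 1.49 -0.39  0.68] q6 -1.52
tool shift [455.8 -50.9 181.2]
```

View pics/z5.png

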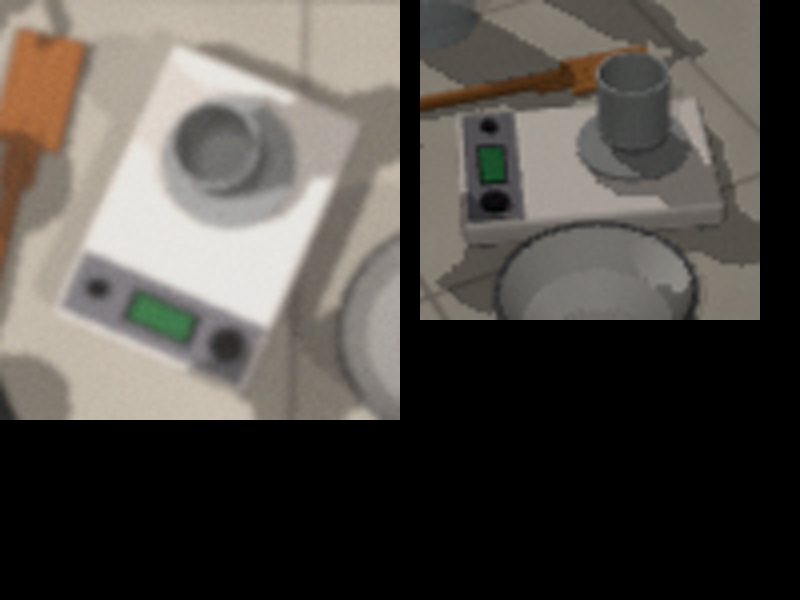

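The cup stands upright in the middle, with its rim centred at about (215,146) in the crop. The keys are free and nothing else has moved.

```bash
python3 -c "
from rig import arm
print(arm.sign_off())"
```

```text
the job is handed in; nothing more can be done
None
```

The cup stands upright within about 1–2 mm of the platform's centre, the tare key was pressed to its stop and released, and the job was handed in at about 12.6 s; I saw nothing else move.

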